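Store the instrument cases heavy end down

TASK

Two sealed blue instrument cases lie on the counter; each holds a heavy instrument at one end, which cannot be seen but can be felt by lifting the case at mid-length. Store both on the sloping rack, one lying in each lane, with the heavy end at the low end of the slope by the green foot board, and let go of them. Leave the soap bottle, the steel dish and the carton where they are.

Things in the scene. Friction and masses are not known exactly. Their poses are not given: they have to be found in the camera images.
- case_a: Closed instrument case, a bar 170 mm long, 30 mm wide and high, lying flat: blue metal, a 28 mm steel cap at each end, a 36 mm black rubber band at mid-length; both ends look alike. Mass 0.35 to 0.48 kg; the hidden weight stays at its end while the case is kept within 60 degrees of level. Origin: centre of its underside; x along its length. The +x or the -x end may be the heavy one, drawn afresh at each start, for each case alone.
- case_a_mid (a point): The centre of that case (15 mm above its underside, at mid-length), x along its length, z up. The case balances 39 to 44 mm from here towards its heavy end: held level at mid-length, it turns that end down with 0.13 to 0.21 N m; a loose pinch lets it tip.
- case_b: Closed instrument case, a bar 170 mm long, 30 mm wide and high, lying flat: blue metal, a 28 mm steel cap at each end, a 36 mm black rubber band at mid-length; both ends look alike. Mass 0.35 to 0.48 kg; the hidden weight stays at its end while the case is kept within 60 degrees of level. Origin: centre of its underside; x along its length. The +x or the -x end may be the heavy one, drawn afresh at each start, for each case alone.
- case_b_mid (a point): The centre of that case (15 mm above its underside, at mid-length), x along its length, z up. The case balances 39 to 44 mm from here towards its heavy end: held level at mid-length, it turns that end down with 0.13 to 0.21 N m; a loose pinch lets it tip.
- rack: Fixed aluminium rack, 190 by 206 mm on the counter, up to 115 mm high. Origin: centre of its underside; z up, x level, towards its high end, away from the robot. Two lanes, 100 mm apart, slope down at 22 degrees to its -x side, where a green foot board stands 22 mm above the bed, its inner face 92 mm down the slope from the lanes' middle.
- lane_left (a point): Middle of the rack's +y lane, on the bed, 75 mm above the counter; x points UP the slope, y across, z square to the bed. The bed is two cross bars 24 mm long, centred at x = -60 and +60 mm; between them it is open 16 mm deep, free for fingers. At each bar white guide ribs 14 mm high, 50 mm apart inside, bound the lane. A stored case's centre is 15 mm up z.
- lane_right (a point): The same for the rack's -y lane.
- soap: Bystander: green soap bottle with white cap, 60 mm diameter, 120 mm high, standing beyond the work. Origin at the centre of its base.
- dish: Bystander: round steel dish, 100 mm diameter, 40 mm high, standing beyond the work. Origin at the centre of its base.
- carton: Bystander: blue carton with white top, 50 mm by 90 mm, 60 mm high, standing beyond the work. Origin at the centre of its base.

How it is judged:
By the outcome, as a careful person would: the job done as asked, in the order asked, and still so for the second after the job is handed in, with the robot touching nothing.
It also fails if it takes over 67 s, if anything falls off the work surface, if the arm or the gripper's body presses on something with over 40 N, if the wrist force passes 120 N, or if a joint passes its speed limit or range.

ROBOT

A 7-joint arm with a two-finger parallel gripper is mounted at the origin on the work surface. World frame = base frame: x ahead of the robot, y to its left, z up, the work surface at z = 0. Lengths are in m, angles in degrees, forces in N, time in s.
With the tool pointing down it reaches from about 0.4 to 0.875 m from the base axis. Payload 6.5 kg.
Tool frame: the origin (TCP) lies midway between the tips of the shut fingers; the grasp point (between the pads) lies grasp_offset behind it (grasp_offset is the distance from the TCP to the grasp point, in m); z points along the fingers, y is the line along which they close (so a half turn about z gives the same grasp; the last joint's range is limited). The gripper opens to 88 mm and grips with 3 to 60 N. Pads are 18 mm wide; open, the fingers measure 123 mm over their backs; the gripper's body (75 mm by 187 mm) begins 45 mm behind the grasp point.
Start: joints at [-73.579, 30.733, -0.252, 88.115, 0.149, 61.152, -4.079], TCP at [0.225, 0.61, 0.239] pointing down, gripper open.
Joint ranges: [-154.64, 154.64], [-21.42, 123.67], [-72.66, 72.17], [13.99, 137.28], [-74.86, 254.86], [10.95, 109.41], [-158.01, 158.01]. Speed limits (degrees/s): [136.94, 136.94, 180, 180, 180, 180, 180].

INTERFACE

Orientations are given as [roll, pitch, yaw] about the fixed x, y, z axes, in that order (R = Rz(yaw) Ry(pitch) Rx(roll)).
In Python, from plant import state, grab_frame, camera_params, job_done, grasp_offset gives the robot as it stands.
- The arm moves only by the tool send_rows, never from a script. Its argument "steps" is a list of rows, each a list of 3 entries, a list of its own where there are three numbers: the shift along the tool's x, y, z in units of 25 mm (1.0 is 25 mm), then the turn, a rotation vector about the tool's x, y, z in units of 5 degrees (1.0 is 5 degrees), then the finger opening in mm, from 0 to 88.1. A call has 1 to 8 rows; each row shifts and turns the commanded pose from where the row before left it, along the tool's axes as they then stand; what a row does not reach is not made up. A row lasts 1/10 s, in which the tool goes at most 50 mm and 8.59 degrees, less where a joint would pass 70% of its speed; a pose out of reach is approached as far as the arm can. A call is refused whole if a number of a shift passes 1 or a number of a turn 1, either way. A call with a gripper value outside its range is refused whole. The fingers move at their own pace and stop on an object; the grip force is fixed at half the most. Time passes only in rows, so rows that do not move let the fingers close. It gives the time, the measured TCP pose, the force, the opening and the grip force at its end, in the units of the state.
- state(): the state, without advancing time (a new reading comes with each control period).
- grab_frame(name): name is "side" or "top" or "wrist"; returns (picture, depth): 400x640x3 uint8, red, green, blue; 400x640 float32, m along the optical axis (not along the pixel's ray), 0 where there is no reading.
- camera_params(name): a dict with "K" (3x3 intrinsics, pixels), "D" ([k1, k2, p1, p2, k3] as OpenCV has them; the pictures are not rectified), "cam_to_world" (4x4, takes a point from camera to world coordinates). Camera axes: x right, y down, z forward; pixel columns grow to the right and rows downward; lengths in m; the calibration is good to about 2 mm. A picture is of the moment at which its call begins: read the wrist's pose just before it. camera_params takes no time and is no camera call; for the wrist camera it gives the pose at the moment of the call.
- job_done(): hands the job in; it is judged then, once.
The state is a dict: "clock": time; "qpos": joint angles; "qvel": joint speeds; "joint_efforts": joint torques, N m; "tcp_pos": TCP position; "tool_rot": TCP orientation; "contact_force": force on the tool from outside, world axes, zero at the start; "wrist_torque": the same for the moment, N m; "opening": finger opening in m; "grip_force": force on a finger pad.
Only numpy, scipy, OpenCV 4.12 (cv2) and the standard library are available. Lean on these libraries where they do the work, as an engineer would, in place of code of your own. Each camera call takes 0.05 s, during which the arm holds its last target. There are 200 camera calls.

## Working session

There is one attempt and no reset: what is moved stays moved. The work goes in short steps, Python scripts to look and compute and a tool call to move; the robot and the scene stay as the last step left them, time stands still between calls to the robot, and variables do not carry over. Pictures are saved under pics/ and viewed, at most 10 in all, crops included, and the job is handed in when it is done.

Besides the shell and the picture viewer there is one more tool, called after ">>>" as name(argument=value, ...), one argument or row to a line, values as JSON. send_rows: Moves the arm, as the interface text tells. Its arguments: {"type":"object","properties":{"steps":{"type":"array","items":{"type":"array"}}},"required":["steps"]}

```bash
mkdir -p pics; ls; python3 - <<'E'
from plant import *
import cv2,numpy as np
print(state(),grasp_offset)
ims=[]
for n in("top","side"):
    p,d=grab_frame(n);np.savez(f"pics/{n}0.npz",p=p,d=d);c=camera_params(n)
    print(n,c)
    cv2.imwrite(f"pics/{n}0.png",p[:,:,::-1])
E
```

```text
pics
{'clock': 0.0, 'qpos': array([-73.57909311,  30.77750551,  -0.25454928,  88.16961974,
         0.1484508 ,  61.15013177,  -4.08147063]), 'qvel': array([ 0.01435382,  0.00819234,  0.02710239, -0.00894589,  0.04556625,
       -0.04807228,  0.05616373]), 'joint_efforts': array([-3.34320694e-04, -5.70992947e+01,  9.90997553e-01, -2.51602113e+01,
       -5.61806245e-02,  1.80597167e-02,  1.66704117e-04]), 'tcp_pos': array([0.22439493, 0.6093999 , 0.23784626]), 'tool_rot': array([-1.79903294e+02,  6.55037661e-03,  1.59788177e+02]), 'contact_force': array([-0.70598485, -0.07981066,  0.30010329]), 'wrist_torque': array([-0.03003574, -0.04844764, -0.05473451]), 'grip_force': 0.0, 'opening': 0.08820046592351101} 0.0187
top {'K': array([[436.22154618,   0.        , 319.11965498],
       [  0.        , 436.22154618, 201.04627724],
       [  0.        ,   0.        ,   1.        ]]), 'D': array([0.01212601, 0.        , 0.        , 0.        , 0.        ]), 'cam_to_world': array([[-0.01707376, -0.9960348 ,  0.08731075,  0.55160869],
       [-0.99984076,  0.01655493, -0.00666301,  0.00873831],
       [ 0.00519117, -0.08741061, -0.99615884,  0.96519601],
       [ 0.        ,  0.        ,  0.        ,  1.        ]])}
side {'K': array([[489.69077961,   0.        , 318.99928202],
       [  0.        , 489.69077961, 199.55664785],
       [  0.        ,   0.        ,   1.        ]]), 'D': array([-0.12134542,  0.        ,  0.        ,  0.        ,  0.        ]), 'cam_to_world': array([[ 0.8610455 , -0.36987898,  0.3489845 ,  0.28679304],
       [-0.5084813 , -0.63551826,  0.58100198, -0.56788496],
       [ 0.0068856 , -0.67772124, -0.73528669,  0.7767491 ],
       [ 0.        ,  0.        ,  0.        ,  1.        ]])}
```

View pics/top0.png

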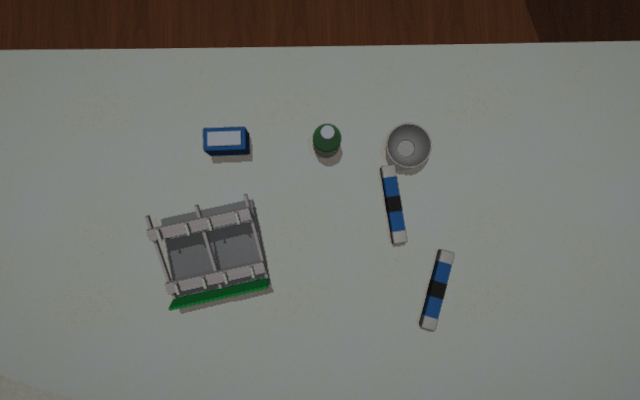

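View pics/side0.png

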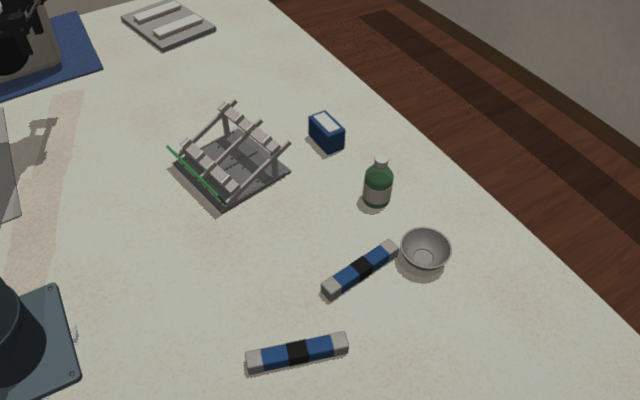

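The top view shows the cases at about (394,204) and (437,290), and the rack at about (208,250) with its green foot board nearest the robot. The side view agrees, and the near case's upper end lies close to the dish. Next I'll measure poses.

```bash
cat > h.py <<'E'
from plant import *
import cv2,numpy as np
def cloud(n,d):
    c=camera_params(n);v,u=np.mgrid[:400,:640]
    x=cv2.undistortPoints(np.stack([u.ravel(),v.ravel()],1).astype(np.float64)[:,None],c["K"],c["D"])[:,0]
    z=d.ravel();P=np.c_[x*z[:,None],z]@c["cam_to_world"][:3,:3].T+c["cam_to_world"][:3,3]
    P[z==0]=np.nan
    return P.reshape(400,640,3)
def ray(n,uv,h):
    c=camera_params(n);x=cv2.undistortPoints(np.array(uv,float).reshape(-1,1,2),c["K"],c["D"])[:,0]
    r=np.c_[x,np.ones(len(x))]@c["cam_to_world"][:3,:3].T;o=c["cam_to_world"][:3,3]
    return o+r*((h-o[2])/r[:,2])[:,None]
E
python3 - <<'E'
from h import *
f=np.load("pics/top0.npz");p,d=f["p"],f["d"];P=cloud("top",d)
hsv=cv2.cvtColor(p,cv2.COLOR_RGB2HSV)
tab=P[300:390,300:400].reshape(-1,3);print("table z",np.nanmedian(tab[:,2]))
blue=cv2.inRange(hsv,(100,110,50),(125,255,255))
n,l,s,c=cv2.connectedComponentsWithStats(blue)
for i in range(1,n):
    if s[i,4]>30: print(i,s[i],c[i].round(1),ray("top",c[i],.03).round(4))
# cases: raised points in window
for (u0,u1,v0,v1) in((375,412,162,250),(415,460,245,335)):
    w=P[v0:v1,u0:u1].reshape(-1,3);zz=w[:,2]
    m=(zz>.022)&(zz<.038); 
    if u0==375:
        # exclude dish pts
        ww=w[m]; m2=ww[:,0]<.637; 
    q=w[m]; print("z",np.median(q[:,2]),len(q),cv2.minAreaRect((q[:,:2]*1000).astype(np.float32)))
g=cv2.inRange(hsv,(50,120,40),(80,255,255));g[:230]=0
q=P[g>0];print("green",len(q),np.nanmin(q,0),np.nanmax(q,0),cv2.minAreaRect((q[np.isfinite(q[:,0])][:,:2]*1000).astype(np.float32)))
w=P[185:310,140:280].reshape(-1,3);q=w[(w[:,2]>.035)];print("rack hi",len(q),q.max(0),cv2.minAreaRect((q[:,:2]*1000).astype(np.float32)))
q=w[(w[:,2]>.006)&(w[:,2]<.2)];print("rack all",cv2.minAreaRect((q[:,:2]*1000).astype(np.float32)))
q=w[(w[:,2]>.085)];print("upper",cv2.minAreaRect((q[:,:2]*1000).astype(np.float32)))
cv2.imwrite("pics/rk.png",cv2.resize(p[185:315,140:285,::-1],None,fx=4,fy=4,interpolation=cv2.INTER_CUBIC))
E
```

```text
table z -0.00017544468825803072
1 [204 127  42  24 442] [225.4 139.6] [[0.7712 0.204  0.03  ]]
2 [383 177  16  20 262] [390.6 186.5] [[ 0.6625 -0.1525  0.03  ]]
3 [389 210  16  22 268] [396.2 220.6] [[ 0.5888 -0.1621  0.03  ]]
4 [434 262  17  22 272] [441.8 272.2] [[ 0.4778 -0.2552  0.03  ]]
5 [424 296  18  23 281] [432.9 306.6] [[ 0.4064 -0.2334  0.03  ]]
z 0.02973977432156788 1168 ((629.4066772460938, -175.4588165283203), (174.82077026367188, 65.00817108154297), 7.309051990509033)
z 0.029722650965587738 1204 ((441.11712646484375, -245.42787170410156), (31.823192596435547, 169.659912109375), 72.82096099853516)
green 1018 [0.41541459 0.11205954 0.00521255] [0.46990786 0.3133124  0.06368543] ((443.59051513671875, 213.46258544921875), (19.518495559692383, 204.38612365722656), 11.196187973022461)
rack hi 4320 [0.64543481 0.35022645 0.11796841] ((529.219482421875, 231.36688232421875), (196.6437225341797, 209.34974670410156), 11.191128730773926)
rack all ((529.244873046875, 231.23825073242188), (196.6437225341797, 209.61195373535156), 11.191128730773926)
upper ((596.8177490234375, 245.0098876953125), (58.10805892944336, 208.88531494140625), 11.36338996887207)
```

View pics/rk.png

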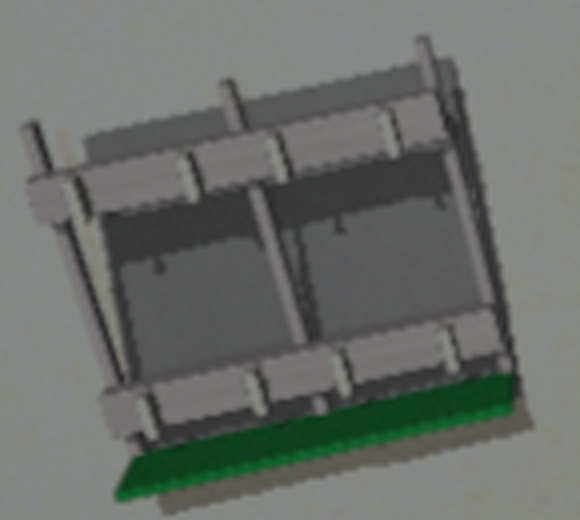

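The crop shows the rib tops: upper bar at crop columns 77, 190, 280 and 392, lower bar at 148, 257, 343 and 452. The green foot board is nearest the robot, as expected.

```bash
cat >> h.py <<'E'
from scipy.spatial.transform import Rotation as Ro
def go(pos,rpy,p0=None,r0=None,mode="tcp"):
    s=state();p0=s["tcp_pos"] if p0 is None else p0;r0=s["tool_rot"] if r0 is None else r0
    A=Ro.from_euler("xyz",r0,degrees=True);B=Ro.from_euler("xyz",rpy,degrees=True)
    t=A.inv().apply(np.array(pos)-p0)/.025;rv=(A.inv()*B).as_rotvec(degrees=True)/5
    n=max(1,int(np.ceil(abs(rv).max()-.02)))
    while 1:
        r=Ro.from_rotvec(rv*5/n,degrees=True);M=np.eye(3);S=np.zeros((3,3))
        for k in range(n): S+=M;M=M@r.as_matrix()
        x=np.linalg.solve(S,t)
        if abs(x).max()<=1: break
        n+=1
    print("n",n,"shift",x.round(3),"turn",(rv/n).round(3),"| total",t.round(2),rv.round(2))
E
python3 - <<'E'
from h import *
o=np.array([140,185])
U=np.array([(77,195),(190,178),(280,157),(392,132)])/4+o-.4;L=np.array([(148,412),(257,390),(343,372),(452,348)])/4+o-.4
u=ray("top",U,.1105);l=ray("top",L,.0655);print(u.round(4),l.round(4))
print("left",(u[:2].mean(0)+l[:2].mean(0))/2,"right",(u[2:].mean(0)+l[2:].mean(0))/2)
for a in(u,l): print(np.degrees(np.arctan2(-(a[3]-a[0])[0]*-1,-(a[3]-a[0])[1])))
m=u.mean(0)-l.mean(0);print(m,np.degrees(np.arctan2(m[1],m[0])))
go([.626,-.158,.15],[180,0,187.4])
E
```

```text
[[0.5686 0.3161 0.1105]
 [0.5759 0.2614 0.1105]
 [0.5854 0.2177 0.1105]
 [0.5966 0.1631 0.1105]] [[0.4591 0.2947 0.0655]
 [0.4691 0.2397 0.0655]
 [0.4773 0.1962 0.0655]
 [0.4884 0.1408 0.0655]]
left [0.51814624 0.27801015 0.088     ] right [0.53690935 0.17945899 0.088     ]
10.397943561243796
10.76491178211906
[0.10817289 0.02175447 0.045     ] 11.370981524435956
n 29 shift [-0.683 -0.994  0.122] turn [-0.001 -0.    -0.19 ] | total [-25.68 -23.26   3.56] [-0.02 -0.   -5.52]
```

>>> send_rows(
  steps=[
    [[-0.68,-1,0.12],[0,0,-0.19],88],
    [[-0.68,-1,0.12],[0,0,-0.19],88],
    [[-0.68,-1,0.12],[0,0,-0.19],88],
    [[-0.68,-1,0.12],[0,0,-0.19],88],
    [[-0.68,-1,0.12],[0,0,-0.19],88],
    [[-0.68,-1,0.12],[0,0,-0.19],88],
    [[-0.68,-1,0.12],[0,0,-0.19],88],
    [[-0.68,-1,0.12],[0,0,-0.19],88],
  ],
)

```text
clock: 0.9
tcp_pos: [0.2967, 0.3778, 0.2144]
tool_rot: [-180.0, -0.0, 167.4]
contact_force: [0.3, -0.2, -0.6]
opening: 0.088
grip_force: 0.0
```

>>> send_rows(
  steps=[
    [[-0.68,-1,0.12],[0,0,-0.19],88],
    [[-0.68,-1,0.12],[0,0,-0.19],88],
    [[-0.68,-1,0.12],[0,0,-0.19],88],
    [[-0.68,-1,0.12],[0,0,-0.19],88],
    [[-0.68,-1,0.12],[0,0,-0.19],88],
    [[-0.68,-1,0.12],[0,0,-0.19],88],
    [[-0.68,-1,0.12],[0,0,-0.19],88],
    [[-0.68,-1,0.12],[0,0,-0.19],88],
  ],
)

```text
clock: 1.7
tcp_pos: [0.3986, 0.1588, 0.1905]
tool_rot: [-180.0, -0.0, 175.0]
contact_force: [-0.7, 0.3, -0.3]
opening: 0.0879
grip_force: 0.0
```

>>> send_rows(
  steps=[
    [[-0.68,-1,0.12],[0,0,-0.19],88],
    [[-0.68,-1,0.12],[0,0,-0.19],88],
    [[-0.68,-1,0.12],[0,0,-0.19],88],
    [[-0.68,-1,0.12],[0,0,-0.19],88],
    [[-0.68,-1,0.12],[0,0,-0.19],88],
    [[-0.68,-1,0.12],[0,0,-0.19],88],
    [[-0.68,-1,0.12],[0,0,-0.19],88],
    [[-0.68,-1,0.12],[0,0,-0.19],88],
  ],
)

```text
clock: 2.5
tcp_pos: [0.5287, -0.0448, 0.1663]
tool_rot: [180.0, -0.0, -177.4]
contact_force: [-0.1, 0.5, -0.2]
opening: 0.0881
grip_force: 0.0
```

>>> send_rows(
  steps=[
    [[-0.68,-1,0.12],[0,0,-0.19],88],
    [[-0.68,-1,0.12],[0,0,-0.19],88],
    [[-0.68,-1,0.12],[0,0,-0.19],88],
    [[-0.68,-1,0.12],[0,0,-0.19],88],
    [[-0.68,-0.8,0.12],[0,0,-0.19],88],
    [[0,0,0],[0,0,0],88],
  ],
)

```text
clock: 3.1
tcp_pos: [0.6234, -0.1601, 0.151]
tool_rot: [-179.9, 0.0, -172.8]
contact_force: [0.1, 0.9, -0.3]
opening: 0.0878
grip_force: 0.0
```

```bash
python3 - <<'E'
from h import *
s=state();print(s)
go([.626,-.158,.15],[180,0,187.4])
c=camera_params("wrist");p,d=grab_frame("wrist");cv2.imwrite("pics/w1.png",p[:,:,::-1])
hsv=cv2.cvtColor(p,cv2.COLOR_RGB2HSV);b=cv2.inRange(hsv,(100,110,50),(125,255,255))
n,l,st,ce=cv2.connectedComponentsWithStats(b)
for i in range(1,n):
    if st[i,4]>300: print(st[i],ce[i].round(1),ray("wrist",ce[i],.03).round(4))
E
```

```text
{'clock': 3.1, 'qpos': array([  3.28151438,  35.94209291,  10.19994179,  93.61294647,
        -7.53783537,  51.07506661, 113.48841054]), 'qvel': array([-1.9149929 , -2.03392197, -1.37374046,  3.92802234, -0.51474078,
        0.18560231, -2.00784096]), 'joint_efforts': array([-4.31693124e-02, -5.69052422e+01,  3.90177727e+00, -2.31097877e+01,
        4.10410459e-03,  4.54630970e-02,  3.50899799e-01]), 'tcp_pos': array([ 0.62336   , -0.16005761,  0.15095802]), 'tool_rot': array([-1.79882384e+02,  8.25363817e-03, -1.72829035e+02]), 'contact_force': array([ 0.09598955,  0.88326511, -0.33336975]), 'wrist_torque': array([ 0.0093303 , -0.05998211,  0.03878237]), 'grip_force': 0.0, 'opening': 0.08781537092119059}
n 1 shift [-0.115  0.069  0.038] turn [-0.024  0.002 -0.046] | total [-0.12  0.07  0.04] [-0.02  0.   -0.05]
[195   0  44  26 787] [217.6   9.7] [[ 0.4903 -0.2564  0.03  ]]
[ 307  125   35   51 1729] [324.  149.5] [[ 0.5866 -0.1621  0.03  ]]
[ 309  212   32   44 1390] [324.4 233.3] [[ 0.6614 -0.1522  0.03  ]]
```

View pics/w1.png

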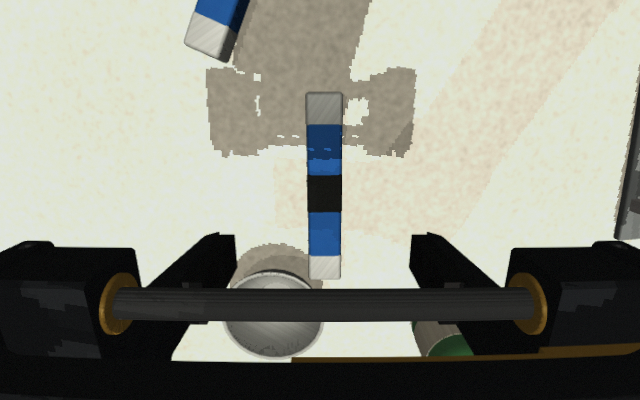

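The wrist view shows the case at about (324,192), aligned with the tool and centred between the fingers. The dish and soap are clear of the fingers, so I'll go down, grip and lift.

>>> send_rows(
  steps=[
    [[-0.08,0.08,0.9],[0,0,-0.04],60],
    [[0,0,1],[0,0,0],60],
    [[0,0,1],[0,0,0],60],
    [[0,0,1],[0,0,0],60],
    [[0,0,1],[0,0,0],60],
    [[0,0,0.7],[0,0,0],60],
    [[0,0,0.26],[0,0,0],60],
    [[0,0,0],[0,0,0],60],
  ],
)

```text
clock: 3.95
tcp_pos: [0.6235, -0.1538, 0.0047]
tool_rot: [180.0, -0.1, -172.4]
contact_force: [0.4, 0.2, 0.3]
opening: 0.06
grip_force: 0.0
```

```bash
python3 - <<'E'
from h import *
s=state();print(s["tcp_pos"],s["tool_rot"],s["contact_force"],s["wrist_torque"]);go([.625,-.1575,.004],[180,0,187.4])
E
```

```text
[ 0.62347311 -0.15383083  0.00470213] [ 1.79963251e+02 -7.33133045e-02 -1.72439429e+02] [0.41012836 0.22998243 0.33671609] [ 0.02392196 -0.02570841 -0.02790742]
n 1 shift [-0.041 -0.154  0.028] turn [ 0.007 -0.015  0.032] | total [-0.04 -0.15  0.03] [ 0.01 -0.01  0.03]
```

>>> send_rows(
  steps=[
    [[-0.04,-0.15,0.02],[0,0,0.03],60],
    [[0,0,0],[0,0,0],15],
    [[0,0,0],[0,0,0],15],
    [[0,0,0],[0,0,0],15],
    [[0,0,0],[0,0,0],15],
    [[0,0,0],[0,0,0],15],
    [[0,0,0],[0,0,0],15],
  ],
)

```text
clock: 4.65
tcp_pos: [0.6258, -0.1581, 0.0051]
tool_rot: [-180.0, 0.0, -172.6]
contact_force: [-1.0, -0.8, 4.2]
opening: 0.0297
grip_force: 30.0
```

```bash
python3 -c "
from h import *
s=state();print(s['tcp_pos'],s['contact_force'],s['wrist_torque'],s['grip_force'],s['opening'])"
```

```text
[ 0.62577322 -0.1581157   0.00509426] [-1.02774999 -0.75499786  4.24921626] [-0.02602295  0.15177837  0.02474796] 29.998353822156787 0.02972310380100362
```

>>> send_rows(
  steps=[
    [[0,0,-0.4],[0,0,0],15],
    [[0,0,-0.6],[0,0,0],15],
    [[0,0,-0.6],[0,0,0],15],
    [[0,0,0],[0,0,0],15],
    [[0,0,0],[0,0,0],15],
  ],
)

```text
clock: 5.15
tcp_pos: [0.6259, -0.158, 0.0455]
tool_rot: [-180.0, 0.1, -172.6]
contact_force: [0.2, 0.4, -4.1]
opening: 0.0298
grip_force: 30.0
```

```bash
python3 - <<'E'
from h import *
s=state();print(s['tcp_pos'],s['tool_rot'],s['contact_force'],s['wrist_torque'],s['grip_force'],s['opening'])
ims=[grab_frame("side")[0][180:340,220:480,::-1]]
p,d=grab_frame("wrist")
cv2.imwrite("pics/l1.png",np.vstack([cv2.resize(ims[0],(480,295)),cv2.resize(p[:,:,::-1],(480,300))]))
E
```

```text
[ 0.62591175 -0.15802104  0.04548833] [-1.79982062e+02  6.50024195e-02 -1.72606569e+02] [ 0.18208131  0.39565841 -4.07786334] [ 0.00442595  0.18494164 -0.02034498] 29.99871115665883 0.02979139631181049
```

View pics/l1.png

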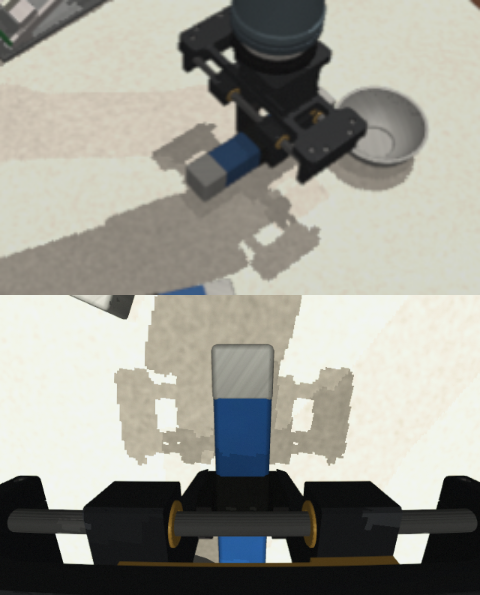

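The wrist force of 4.1 N and torque of +0.185 N m about world y put the weight about 45 mm towards +x, so the far end is the heavy one. The picture shows the case held level and clear of the dish. It needs a half turn, done while rising.

>>> send_rows(
  steps=[
    [[0,0,-0.6],[0,0,0],15],
    [[0,0,-0.9],[0,0,0],15],
    [[0,0,-0.9],[0,0,0],15],
    [[0,0,-0.6],[0,0,0.3],15],
    [[0,0,-0.2],[0,0,0.7],15],
    [[0,0,-0.2],[0,0,1],15],
    [[0,0,-0.2],[0,0,1],15],
    [[0,0,-0.2],[0,0,1],15],
  ],
)

```text
clock: 6.05
tcp_pos: [0.6253, -0.1578, 0.1402]
tool_rot: [180.0, -0.0, 167.1]
contact_force: [1.0, -0.2, -4.7]
opening: 0.0296
grip_force: 30.0
```

>>> send_rows(
  steps=[
    [[0,0,-0.2],[0,0,1],15],
    [[0,0,-0.2],[0,0,1],15],
    [[0,0,-0.2],[0,0,1],15],
    [[0,0,-0.2],[0,0,1],15],
    [[0,0,-0.2],[0,0,1],15],
    [[0,0,-0.2],[0,0,1],15],
    [[0,0,-0.2],[0,0,1],15],
    [[0,0,-0.2],[0,0,1],15],
  ],
)

```text
clock: 6.85
tcp_pos: [0.6254, -0.1576, 0.1802]
tool_rot: [180.0, -0.0, 127.1]
contact_force: [-0.1, -0.6, -3.9]
opening: 0.0297
grip_force: 30.0
```

>>> send_rows(
  steps=[
    [[0,0,-0.2],[0,0,1],15],
    [[0,0,-0.2],[0,0,1],15],
    [[0,0,-0.2],[0,0,1],15],
    [[0,0,-0.2],[0,0,1],15],
    [[0,0,-0.2],[0,0,1],15],
    [[0,0,-0.2],[0,0,1],15],
    [[0,0,-0.2],[0,0,1],15],
    [[0,0,-0.2],[0,0,1],15],
  ],
)

```text
clock: 7.65
tcp_pos: [0.6255, -0.1574, 0.2202]
tool_rot: [-180.0, -0.1, 87.1]
contact_force: [-0.7, -0.2, -4.1]
opening: 0.0299
grip_force: 30.0
```

>>> send_rows(
  steps=[
    [[0,0,0],[0,0,1],15],
    [[0,0,0],[0,0,1],15],
    [[0,0,0],[0,0,1],15],
    [[0,0,0],[0,0,1],15],
    [[0,0,0],[0,0,1],15],
    [[0,0,0],[0,0,1],15],
    [[0,0,0],[0,0,1],15],
    [[0,0,0],[0,0,1],15],
  ],
)

```text
clock: 8.45
tcp_pos: [0.6256, -0.1573, 0.22]
tool_rot: [-180.0, -0.1, 47.1]
contact_force: [0.3, -0.5, -3.9]
opening: 0.0294
grip_force: 30.0
```

>>> send_rows(
  steps=[
    [[0,0,0],[0,0,1],15],
    [[0,0,0],[0,0,1],15],
    [[0,0,0],[0,0,1],15],
    [[0,0,0],[0,0,1],15],
    [[0,0,0],[0,0,1],15],
    [[0,0,0],[0,0,1],15],
    [[0,0,0],[0,0,1],15],
    [[0,0,0],[0,0,0.2],15],
  ],
)

```text
clock: 9.25
tcp_pos: [0.6257, -0.1572, 0.2198]
tool_rot: [-180.0, -0.0, 11.3]
contact_force: [0.8, -0.7, -3.8]
opening: 0.0302
grip_force: 30.0
```

```bash
cat >> h.py <<'E'
LANE={"left":np.array([.518,.278,.0889]),"right":np.array([.5368,.1795,.0889])}
NRM=Ro.from_euler("z",11.1,degrees=True).apply([-np.sin(np.radians(22)),0,np.cos(np.radians(22))])
E
python3 - <<'E'
from h import *
s=state();print(s['clock'],s['qpos'],s['tcp_pos'],s['tool_rot'],s['contact_force'],s['wrist_torque'],s['opening'])
go(LANE["left"]+.07*NRM,[180,-22,11.1])
p,d=grab_frame("wrist");cv2.imwrite("pics/w2.png",p[:,:,::-1]);P=cloud("wrist",d)
hsv=cv2.cvtColor(p,cv2.COLOR_RGB2HSV);b=cv2.inRange(hsv,(100,110,50),(125,255,255))
n,l,st,ce=cv2.connectedComponentsWithStats(b)
for i in range(1,n):
    if st[i,4]>800:
        q=P[l==i];q=q[np.isfinite(q[:,0])];v=np.linalg.svd(q-q.mean(0))[2]
        m=(l==i);q=P[m];ok=abs(q[:,2]-np.nanmedian(q[:,2]))<.01;q=q[ok]
        k=np.linalg.lstsq(np.c_[q[:,0],np.ones(len(q))],q[:,2],rcond=None)[0];print(st[i],q.mean(0),"dz/dx deg",np.degrees(np.arctan(k[0])))
E
```

```text
9.25 [-24.67204119  42.72567503  55.72685346  92.12949235 -37.9591614
  65.87054713 -38.53414172] [ 0.62574891 -0.15724156  0.21979748] [-1.79957748e+02 -2.11268339e-02  1.12961129e+01] [ 0.82171064 -0.65616727 -3.84997797] [-0.03443245  0.01671743 -0.02842592] 0.030171668816076403
n 18 shift [-0.131 -0.995  0.126] turn [-0.001  0.244  0.002] | total [ -1.87 -17.92   2.65] [-0.02  4.4   0.04]
[ 285  138   77  105 7609] [ 0.66299257 -0.15043767  0.24468649] dz/dx deg 0.19096244791032183
[ 291  322   75   35 2327] [ 0.59341888 -0.16439205  0.24437248] dz/dx deg 1.0909691162228095
```

>>> send_rows(
  steps=[
    [[0,0,0],[0,0,0],15],
    [[0,0,0],[0,0,0],15],
  ],
)

```text
clock: 9.5
tcp_pos: [0.6256, -0.1579, 0.2198]
tool_rot: [-180.0, -0.0, 11.5]
contact_force: [-1.0, 0.6, -3.6]
opening: 0.0297
grip_force: 30.0
```

```bash
python3 - <<'E'
from h import *
for i in range(6):
    s=state();print(s['clock'],s['contact_force'].round(2),s['wrist_torque'].round(3),s["joint_efforts"].round(2)); grab_frame("top")
E
```

```text
9.5 [-0.97  0.61 -3.6 ] [-0.007 -0.004  0.049] [ -0.11 -53.98  17.86 -21.89   0.06   0.07   0.  ]
9.55 [-0.88 -0.06 -4.12] [-0.015 -0.031  0.026] [-9.000e-02 -5.401e+01  1.787e+01 -2.189e+01  6.000e-02  7.000e-02
  1.000e-02]
9.6 [-0.22 -0.44 -3.72] [0.042 0.017 0.014] [-6.000e-02 -5.403e+01  1.787e+01 -2.189e+01  6.000e-02  7.000e-02
  1.000e-02]
9.65 [-1.15  0.75 -2.72] [ 0.003 -0.029 -0.022] [-4.000e-02 -5.405e+01  1.788e+01 -2.189e+01  6.000e-02  7.000e-02
  1.000e-02]
9.7 [ 0.41  0.21 -4.73] [-0.059 -0.002  0.005] [-2.000e-02 -5.406e+01  1.789e+01 -2.188e+01  6.000e-02  7.000e-02
  1.000e-02]
9.75 [-0.44  0.4  -3.65] [ 0.038 -0.021 -0.006] [ -0.   -54.07  17.89 -21.88   0.06   0.06   0.  ]
```

The torque now reads about zero, which doesn't fit the first feel. I'll keep sampling it on the way to the rack.

>>> send_rows(
  steps=[
    [[-0.1,-0.5,0],[0,0,0],15],
    [[-0.13,-0.9,0],[0,0,0],15],
    [[-0.13,-1,0],[0,0,0],15],
    [[-0.13,-1,0],[0,0,0],15],
    [[-0.13,-1,0],[0,0,0],15],
    [[-0.13,-1,0],[0,0,0],15],
    [[-0.13,-0.5,0],[0,0,0],15],
    [[0,0,0],[0,0,0],15],
  ],
)

```text
clock: 10.6
tcp_pos: [0.574, -0.0145, 0.2194]
tool_rot: [-179.9, 0.0, 11.6]
contact_force: [-0.5, 0.4, -3.8]
opening: 0.0298
grip_force: 30.0
```

```bash
cat > s.py <<'E'
from h import *
T=[];F=[]
for i in range(4):
    s=state();T.append(s['wrist_torque']);F.append(s['contact_force']);grab_frame("top")
print(s['clock'],s['tcp_pos'].round(4),s['tool_rot'].round(2),s['qpos'].round(1),"F",np.mean(F,0).round(2),"T",np.mean(T,0).round(3),s["opening"])
E
python3 s.py
```

```text
10.75 [ 0.575  -0.0184  0.22  ] [ 1.7996e+02 -3.0000e-02  1.1360e+01] [-43.5  37.   59.6 103.2 -36.2  61.3 -49.2] F [ 0.25  0.29 -3.23] T [-0.05  -0.023  0.011] 0.029890760988274766
```

>>> send_rows(
  steps=[
    [[-0.1,-0.5,0],[0,0,0],15],
    [[-0.13,-0.9,0],[0,0,0],15],
    [[-0.13,-1,0],[0,0,0],15],
    [[-0.13,-1,0],[0,0,0],15],
    [[-0.13,-1,0],[0,0,0],15],
    [[-0.13,-1,0],[0,0,0],15],
    [[-0.13,-0.5,0],[0,0,0],15],
    [[0,0,0],[0,0,0],15],
  ],
)

```text
clock: 11.6
tcp_pos: [0.5234, 0.1243, 0.2194]
tool_rot: [-180.0, 0.0, 11.6]
contact_force: [0.3, 0.3, -4.0]
opening: 0.0297
grip_force: 30.0
```

```bash
python3 s.py; python3 - <<'E'
from h import *
p=grab_frame("side")[0];cv2.imwrite("pics/s2.png",p[:,:,::-1])
go(LANE["left"]+.07*NRM,[180,-22,11.1])
E
```

```text
11.75 [0.5245 0.121  0.22  ] [ 1.7995e+02 -3.0000e-02  1.1290e+01] [-62.6  34.4  62.8 108.6 -35.7  59.4 -63.2] F [ 0.78 -0.74 -3.87] T [-0.014 -0.004  0.02 ] 0.0300244415335756
n 7 shift [-0.075 -0.889  0.373] turn [0.    0.628 0.004] | total [-0.08 -6.22  2.64] [0.   4.39 0.03]
```

View pics/s2.png

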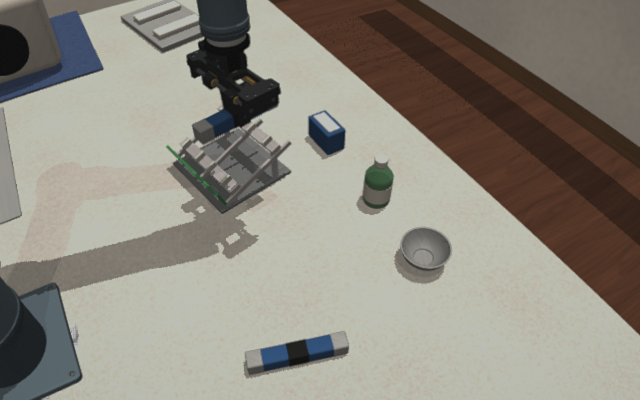

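The torque stays near zero, and the side view shows the level case near (215,128) over the rack. I'll lay it in the left lane and feel again there with an off-centre grip.

>>> send_rows(
  steps=[
    [[-0.07,-0.89,0.37],[0,0.63,0],15],
    [[-0.07,-0.89,0.37],[0,0.63,0],15],
    [[-0.07,-0.89,0.37],[0,0.63,0],15],
    [[-0.07,-0.89,0.37],[0,0.63,0],15],
    [[-0.07,-0.89,0.37],[0,0.63,0],15],
    [[-0.07,-0.89,0.37],[0,0.63,0],15],
    [[-0.07,-0.89,0.37],[0,0.62,0],15],
    [[0,0,0],[0,0,0],15],
  ],
)

```text
clock: 12.65
tcp_pos: [0.4894, 0.277, 0.1524]
tool_rot: [-180.0, -21.8, 11.6]
contact_force: [-0.3, 0.2, -3.5]
opening: 0.0298
grip_force: 30.0
```

```bash
python3 s.py; python3 - <<'E'
from h import *
print(state()["joint_efforts"].round(3))
go(LANE["left"]-.010*NRM,[180,-22,11.1])
p,d=grab_frame("wrist");cv2.imwrite("pics/w3.png",p[:,:,::-1])
E
```

```text
12.8 [0.4928 0.2737 0.1546] [179.98 -22.01  11.31] [-83.5  32.8  56.6 124.8 -52.5  22.4 -68.3] F [-0.14 -0.18 -3.64] T [-0.15   0.628 -0.01 ] 0.029638996252535237
[-6.2200e-01 -3.5718e+01  1.2482e+01 -1.7372e+01 -2.8500e-01 -1.7100e+00
 -4.0000e-03]
n 4 shift [-0.013  0.005  0.806] turn [-0.002 -0.002  0.008] | total [-0.05  0.02  3.22] [-0.01 -0.01  0.03]
```

View pics/w3.png

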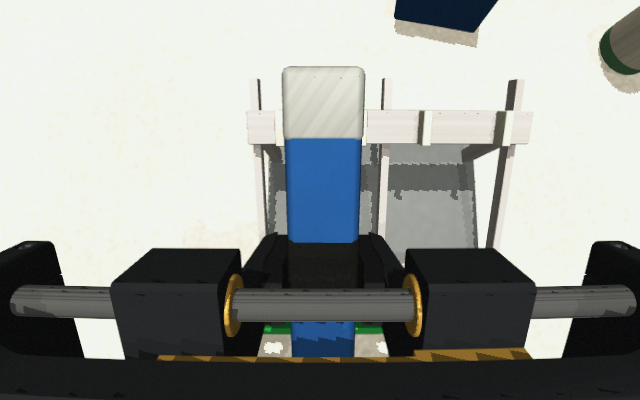

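The view shows the case squarely above the left lane, with its far cap at about (322,100) over the upper bar between the ribs. The tilt and turn readings show that the tool's own weight shifts the torque zero. The first feel, taken before and after the lift at the same pose, is therefore the valid one: the heavy end is now low. I'll lower it.

>>> send_rows(
  steps=[
    [[0,0,0.7],[0,0,0],15],
    [[-0.03,0,0.9],[0,0,0],15],
    [[0,0,0.8],[0,0,0],15],
    [[0,0,0.4],[0,0,0],15],
    [[0,0,0.2],[0,0,0],15],
    [[0,0,0.15],[0,0,0],15],
    [[0,0,0],[0,0,0],15],
  ],
)

```text
clock: 13.6
tcp_pos: [0.5208, 0.2801, 0.0812]
tool_rot: [180.0, -22.0, 11.3]
contact_force: [-0.4, -0.1, -4.4]
opening: 0.0298
grip_force: 30.0
```

```bash
python3 s.py; python3 - <<'E'
from h import *
go(LANE["left"]-.010*NRM,[180,-22,11.1])
E
```

```text
13.75 [0.5203 0.2807 0.0814] [-179.99  -22.03   11.39] [-68.5  38.1  39.  122.2 -64.6  13.9 -56.9] F [ 0.07 -0.35 -3.96] T [-0.107  0.638 -0.009] 0.030227393741823042
n 1 shift [0.01  0.095 0.079] turn [-0.026 -0.006  0.056] | total [0.01 0.09 0.08] [-0.03 -0.01  0.06]
```

>>> send_rows(
  steps=[
    [[0,0.09,0.08],[0,0,0.05],15],
    [[0,0,0.06],[0,0,0],15],
    [[0,0,0],[0,0,0],15],
    [[0,0,0],[0,0,0],15],
  ],
)

```text
clock: 14.2
tcp_pos: [0.5214, 0.2805, 0.0796]
tool_rot: [-179.6, -22.0, 11.1]
contact_force: [-19.0, -1.9, 28.8]
opening: 0.0299
grip_force: 30.0
```

```bash
python3 s.py; python3 -c "
from h import *
go(LANE['left']-.010*NRM,[180,-22,11.1])"
```

```text
14.35 [0.5213 0.2805 0.0796] [-179.61  -22.03   11.12] [-67.7  38.   38.3 122.1 -65.7  13.6 -55.8] F [-18.38  -1.44  28.98] T [0.14  1.712 0.26 ] 0.029578648058591863
n 1 shift [-0.     0.074 -0.003] turn [-0.079 -0.005  0.003] | total [-0.    0.07 -0.  ] [-0.08 -0.01  0.  ]
```

>>> send_rows(
  steps=[
    [[0,0,-0.06],[0,0,0],15],
    [[0,0,0],[0,0,0],46],
    [[0,0,0],[0,0,0],46],
    [[0,0,0],[0,0,0],46],
  ],
)

```text
clock: 14.8
tcp_pos: [0.5219, 0.2784, 0.0792]
tool_rot: [-179.9, -22.0, 11.1]
contact_force: [-0.1, 0.2, -0.5]
opening: 0.0458
grip_force: 0.0
```

```bash
python3 s.py
```

```text
14.95 [0.5216 0.2784 0.079 ] [-179.92  -22.01   11.11] [-67.8  38.2  38.6 122.2 -65.5  13.6 -56. ] F [-0.06 -0.38 -0.09] T [-0.085  0.498  0.005] 0.04589898681913941
```

>>> send_rows(
  steps=[
    [[0,0,-0.4],[0,0,0],46],
    [[0,0,-0.8],[0,0,0],46],
    [[0,0,-1],[0,0,0],46],
    [[0,0,-1],[0,0,0],46],
    [[0,0,-1],[0,0,0],46],
    [[0,0,-1],[0,0,0],46],
    [[0,0,0],[0,0,0],46],
  ],
)

```text
clock: 15.7
tcp_pos: [0.4738, 0.2698, 0.2014]
tool_rot: [-179.8, -22.1, 11.1]
contact_force: [0.8, 0.8, -0.1]
opening: 0.0461
grip_force: 0.0
```

```bash
python3 s.py; python3 - <<'E'
from h import *
a=grab_frame("side")[0][80:230,140:320,::-1];b=grab_frame("top")[0][170:320,130:310,::-1]
cv2.imwrite("pics/p1.png",cv2.resize(np.hstack([a,b]),None,fx=2.2,fy=2.2,interpolation=cv2.INTER_CUBIC))
go([.4415,-.245,.15],[180,0,163])
E
```

```text
15.85 [0.4735 0.2692 0.1991] [-179.9   -21.98   11.15] [-94.1  30.3  68.9 125.7 -46.6  28.  -73.2] F [0.19 0.17 0.09] T [-0.081  0.476 -0.004] 0.04584026549446328
n 30 shift [-0.934  0.017 -0.119] turn [ 0.193 -0.049 -0.996] | total [-5.57 19.91 -0.16] [  5.79  -1.47 -29.89]
```

View pics/p1.png

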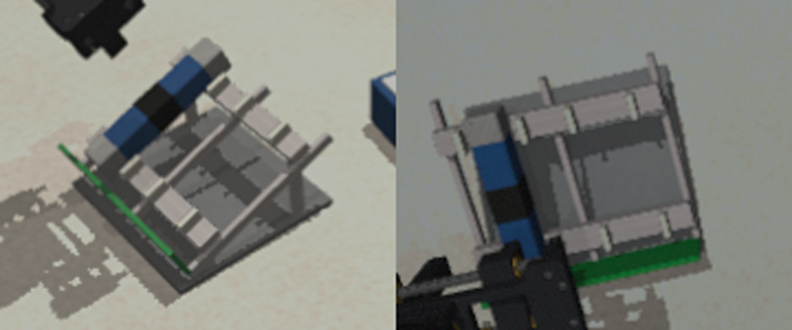

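The picture shows case one lying in the left lane against the foot board, between the ribs. Next I'll level the empty tool at the same heading to confirm the torque zero.

>>> send_rows(
  steps=[
    [[0.6,0.4,0.2],[0,-0.73,0],60],
    [[0.6,0.6,0.1],[0,-0.73,0],60],
    [[0.6,0.8,0],[0,-0.73,0],60],
    [[0.4,0.8,0],[0,-0.73,0],60],
    [[0.2,0.8,0],[0,-0.73,0],60],
    [[0,0.5,0],[0,-0.73,0],60],
    [[0,0,0],[0,0,0],60],
    [[0,0,0],[0,0,0],60],
  ],
)

```text
clock: 16.8
tcp_pos: [0.5516, 0.1846, 0.2084]
tool_rot: [-179.9, -0.1, 11.1]
contact_force: [-0.9, -0.6, -0.8]
opening: 0.0601
grip_force: 0.0
```

```bash
python3 s.py;python3 - <<'E'
from h import *
go([.4415,-.245,.13],[180,0,-17.1])
E
```

```text
16.95 [0.5506 0.1859 0.2087] [-1.7986e+02 -9.0000e-02  1.1230e+01] [-64.2  39.7  61.  102.9 -39.5  61.7 -67.3] F [-0.27  0.05 -0.19] T [-0.018  0.167 -0.011] 0.05972135292986749
n 18 shift [-0.209  0.976  0.174] turn [-0.002 -0.001  0.315] | total [-7.65 16.06  3.1 ] [-0.03 -0.01  5.67]
```

The empty level reading is +0.167 against about -0.01 loaded, so the load is -0.18 N m: case one's heavy end is at the low end. Now to the second case.

>>> send_rows(
  steps=[
    [[-0.21,0.98,0.17],[0,0,0.31],60],
    [[-0.21,0.98,0.17],[0,0,0.31],60],
    [[-0.21,0.98,0.17],[0,0,0.31],60],
    [[-0.21,0.98,0.17],[0,0,0.31],60],
    [[-0.21,0.98,0.17],[0,0,0.31],60],
    [[-0.21,0.98,0.17],[0,0,0.31],60],
    [[-0.21,0.98,0.17],[0,0,0.31],60],
    [[-0.21,0.98,0.17],[0,0,0.31],60],
  ],
)

```text
clock: 17.8
tcp_pos: [0.529, -0.0138, 0.1746]
tool_rot: [-179.9, -0.1, -1.2]
contact_force: [0.4, 0.5, 0.5]
opening: 0.0598
grip_force: 0.0
```

>>> send_rows(
  steps=[
    [[-0.21,0.98,0.17],[0,0,0.32],60],
    [[-0.21,0.98,0.17],[0,0,0.32],60],
    [[-0.21,0.98,0.17],[0,0,0.32],60],
    [[-0.21,0.98,0.17],[0,0,0.32],60],
    [[-0.21,0.98,0.17],[0,0,0.32],60],
    [[-0.21,0.98,0.17],[0,0,0.32],60],
    [[-0.21,0.98,0.17],[0,0,0.32],60],
    [[-0.21,0.98,0.17],[0,0,0.32],60],
  ],
)

```text
clock: 18.6
tcp_pos: [0.4643, -0.203, 0.1402]
tool_rot: [-179.9, -0.1, -14.0]
contact_force: [0.3, -0.1, 0.4]
opening: 0.0601
grip_force: 0.0
```

>>> send_rows(
  steps=[
    [[-0.21,0.98,0.17],[0,0,0.32],60],
    [[-0.21,0.98,0.17],[0,0,0.32],60],
    [[0,0,0],[0,0,0],60],
    [[0,0,0],[0,0,0],60],
  ],
)

```text
clock: 19.0
tcp_pos: [0.442, -0.247, 0.1317]
tool_rot: [-179.8, -0.1, -17.2]
contact_force: [-0.1, 0.8, -0.5]
opening: 0.0599
grip_force: 0.0
```

```bash
python3 s.py;python3 - <<'E'
from h import *
go([.4415,-.245,.005],[180,0,-17.1])
p,d=grab_frame("wrist")
hsv=cv2.cvtColor(p,cv2.COLOR_RGB2HSV);b=cv2.inRange(hsv,(100,110,50),(125,255,255))
n,l,st,ce=cv2.connectedComponentsWithStats(b);P=cloud("wrist",d)
for i in range(1,n):
    if st[i,4]>300: print(st[i],ce[i].round(1),ray("wrist",ce[i],.03).round(4))
b=cv2.inRange(hsv,(0,0,0),(179,255,45));m=(b>0)&(abs(P[:,:,2]-.03)<.006);q=P[m];print(len(q),np.median(q,0))
E
```

```text
19.15 [ 0.4427 -0.2462  0.1317] [-1.7983e+02 -6.0000e-02 -1.7090e+01] [-19.2  40.6  59.8 116.8 -46.9  50.7 -39.7] F [ 0.06  0.47 -0.09] T [0.021 0.152 0.016] 0.059996083058196294
n 6 shift [-0.011 -0.005  0.845] turn [-0.005 -0.002  0.   ] | total [-0.07 -0.03  5.07] [-0.03 -0.01  0.  ]
[ 304  123   38   55 2031] [322.9 149.9] [[ 0.4783 -0.2583  0.03  ]]
[ 306  217   35   47 1547] [322.6 239.8] [[ 0.4059 -0.2358  0.03  ]]
1450 [ 0.44175275 -0.24709818  0.03018572]
```

>>> send_rows(
  steps=[
    [[-0.03,0,0.9],[0,0,0],60],
    [[0,0,1],[0,0,0],60],
    [[0,0,1],[0,0,0],60],
    [[0,0,1],[0,0,0],60],
    [[0,0,0.8],[0,0,0],60],
    [[0,0,0.35],[0,0,0],60],
    [[0,0,0],[0,0,0],60],
    [[0,0,0],[0,0,0],60],
  ],
)

```text
clock: 20.05
tcp_pos: [0.4417, -0.2474, 0.0061]
tool_rot: [-179.9, -0.1, -17.2]
contact_force: [-0.3, 0.1, 0.1]
opening: 0.0601
grip_force: 0.0
```

```bash
python3 s.py;python3 -c "
from h import *
go([.442,-.2467,.005],[180,0,-17.2])"
```

```text
20.2 [ 0.4419 -0.2475  0.0063] [-1.7988e+02 -1.3000e-01 -1.7230e+01] [ -9.7  50.3  45.3 118.2 -61.   38.9 -29.6] F [-0.17  0.03  0.08] T [-0.001  0.163 -0.032] 0.06000847707505156
n 1 shift [-0.003 -0.029  0.048] turn [-0.024 -0.025 -0.006] | total [-0.   -0.03  0.05] [-0.02 -0.02 -0.01]
```

>>> send_rows(
  steps=[
    [[0,-0.02,0.05],[0,0,0],15],
    [[0,0,0],[0,0,0],15],
    [[0,0,0],[0,0,0],15],
    [[0,0,0],[0,0,0],15],
    [[0,0,-0.4],[0,0,0],15],
    [[0,0,-0.6],[0,0,0],15],
    [[0,0,-0.6],[0,0,0],15],
    [[0,0,0],[0,0,0],15],
  ],
)

```text
clock: 21.05
tcp_pos: [0.4421, -0.2474, 0.0457]
tool_rot: [-179.9, -0.2, -17.3]
contact_force: [0.3, -0.4, -4.2]
opening: 0.0299
grip_force: 30.0
```

```bash
python3 s.py
```

```text
21.2 [ 0.4412 -0.2464  0.0438] [-1.7985e+02 -1.0000e-02 -1.7230e+01] [-12.5  47.3  49.7 118.3 -56.5  42.4 -32.9] F [-0.11 -0.44 -4.41] T [-0.026  0.006  0.007] 0.029872953836752085
```

The torque changed by -0.16 N m about y on lifting, so the near end is heavy and no half turn is needed.

>>> send_rows(
  steps=[
    [[0,0,-0.6],[0,0,0],15],
    [[0,0,-0.9],[0,0,0],15],
    [[0.2,0,-1],[0,0,0],15],
    [[0.5,0,-1],[0,0,0],15],
    [[0.7,0,-1],[0,0,0],15],
    [[0.7,0,-1],[0,0,0],15],
    [[0.7,0,-0.9],[0,0,0],15],
    [[0.2,0,-0.6],[0,0,0],15],
  ],
)

```text
clock: 22.05
tcp_pos: [0.5145, -0.2697, 0.2201]
tool_rot: [-179.9, -0.1, -17.2]
contact_force: [-1.0, 0.1, -4.0]
opening: 0.0299
grip_force: 30.0
```

```bash
python3 s.py;python3 - <<'E'
from h import *
p=LANE["right"]+.08*NRM+[0,-.02,.04]
go(p,[180,0,11.1])
go(LANE["right"]+.07*NRM,[180,-22,11.1],p,[180,0,11.1])
E
```

```text
22.2 [ 0.5127 -0.2694  0.2188] [-1.7987e+02 -4.0000e-02 -1.7240e+01] [-19.5  40.4  64.3 102.7 -40.8  63.8 -48.2] F [-0.17 -0.21 -3.54] T [-0.061 -0.028 -0.001] 0.02981433615465013
n 18 shift [-0.074 -0.946  0.035] turn [-0.002  0.    -0.315] | total [ -5.19 -16.09   0.65] [-0.03  0.   -5.67]
n 5 shift [-0.    -0.157  0.401] turn [0.   0.88 0.  ] | total [ 0.3  -0.79  1.97] [0.  4.4 0. ]
```

>>> send_rows(
  steps=[
    [[-0.07,-0.5,0],[0,0,-0.31],15],
    [[-0.07,-0.95,0.04],[0,0,-0.32],15],
    [[-0.07,-0.95,0.04],[0,0,-0.32],15],
    [[-0.07,-0.95,0.04],[0,0,-0.32],15],
    [[-0.07,-0.95,0.04],[0,0,-0.32],15],
    [[-0.07,-0.95,0.04],[0,0,-0.32],15],
    [[-0.07,-0.95,0.04],[0,0,-0.32],15],
    [[-0.07,-0.95,0.04],[0,0,-0.32],15],
  ],
)

```text
clock: 23.05
tcp_pos: [0.5331, -0.0893, 0.2114]
tool_rot: [-179.8, 0.1, -4.3]
contact_force: [1.0, 0.3, -3.7]
opening: 0.0299
grip_force: 30.0
```

>>> send_rows(
  steps=[
    [[-0.07,-0.95,0.04],[0,0,-0.32],15],
    [[-0.07,-0.95,0.04],[0,0,-0.32],15],
    [[-0.07,-0.95,0.04],[0,0,-0.32],15],
    [[-0.07,-0.95,0.04],[0,0,-0.32],15],
    [[-0.07,-0.95,0.04],[0,0,-0.32],15],
    [[-0.07,-0.95,0.04],[0,0,-0.32],15],
    [[-0.07,-0.95,0.04],[0,0,-0.32],15],
    [[-0.07,-0.95,0.04],[0,0,-0.32],15],
  ],
)

```text
clock: 23.85
tcp_pos: [0.5148, 0.0995, 0.2038]
tool_rot: [-179.9, 0.0, 8.5]
contact_force: [0.6, 0.3, -3.1]
opening: 0.0299
grip_force: 30.0
```

>>> send_rows(
  steps=[
    [[-0.07,-0.95,0.04],[0,0,-0.32],15],
    [[-0.07,-0.5,0.04],[0,0,-0.27],15],
    [[0,0,0],[0,0,0],15],
    [[0,0,0],[0,0,0],15],
  ],
)

```text
clock: 24.25
tcp_pos: [0.5071, 0.1321, 0.2028]
tool_rot: [-179.9, -0.1, 11.2]
contact_force: [-0.3, -0.7, -3.6]
opening: 0.03
grip_force: 30.0
```

```bash
python3 s.py;python3 - <<'E'
from h import *
go(LANE["right"]+.07*NRM,[180,-22,11.1])
E
```

```text
24.4 [0.5077 0.1315 0.2031] [-1.7993e+02 -1.2000e-01  1.1120e+01] [-65.1  35.1  63.5 111.5 -37.8  57.3 -62.7] F [ 0.12 -0.28 -3.65] T [-0.024 -0.012 -0.004] 0.02971333765926463
n 5 shift [ 0.031 -0.33   0.407] turn [-0.003  0.875  0.001] | total [ 0.46 -1.65  1.98] [-0.02  4.38  0.  ]
```

>>> send_rows(
  steps=[
    [[0.03,-0.33,0.4],[0,0.87,0],15],
    [[0.03,-0.33,0.41],[0,0.88,0],15],
    [[0.03,-0.33,0.41],[0,0.88,0],15],
    [[0.03,-0.33,0.41],[0,0.87,0],15],
    [[0.03,-0.33,0.41],[0,0.88,0],15],
    [[0,0,0],[0,0,0],15],
    [[0,0,0],[0,0,0],15],
  ],
)

```text
clock: 25.15
tcp_pos: [0.5108, 0.1751, 0.1539]
tool_rot: [-179.8, -21.9, 11.1]
contact_force: [1.3, 0.2, -3.7]
opening: 0.0294
grip_force: 30.0
```

```bash
python3 s.py;python3 - <<'E'
from h import *
go(LANE["right"]-.010*NRM,[180,-22,11.1])
p,d=grab_frame("wrist");cv2.imwrite("pics/w4.png",p[:,:,::-1])
E
```

```text
25.3 [0.5122 0.1751 0.1544] [-179.92  -22.05   11.15] [-69.5  27.6  52.5 128.5 -57.2  19.9 -51.1] F [ 0.39  0.08 -3.56] T [-0.147  0.608 -0.011] 0.029833894890826777
n 4 shift [-0.012  0.007  0.801] turn [-0.005 -0.002  0.003] | total [-0.05  0.03  3.2 ] [-0.02 -0.01  0.01]
```

View pics/w4.png

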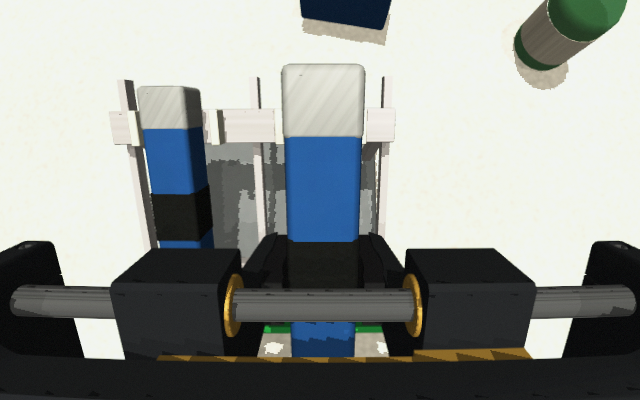

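The second case is squarely above the right lane at about (323,150), and case one lies in its lane at the left. I'll lower in stages because joint 6 is nearing its limit.

>>> send_rows(
  steps=[
    [[0,0,0.6],[0,0,0],15],
    [[-0.03,0,0.8],[0,0,0],15],
    [[0,0,0.6],[0,0,0],15],
    [[0,0,0],[0,0,0],15],
  ],
)

```text
clock: 25.8
tcp_pos: [0.5287, 0.1788, 0.1058]
tool_rot: [-179.9, -21.9, 11.2]
contact_force: [-0.5, -0.4, -3.7]
opening: 0.0296
grip_force: 30.0
```

```bash
python3 s.py;python3 - <<'E'
from h import *
go(LANE["right"]-.010*NRM,[180,-22,11.1])
E
```

```text
25.95 [0.5288 0.179  0.1075] [-179.91  -22.03   11.19] [-57.7  31.3  38.7 127.1 -68.2  14.2 -40.8] F [-0.28 -0.11 -3.73] T [-0.133  0.632  0.009] 0.029523043095857154
n 2 shift [0.007 0.027 0.606] turn [-0.014 -0.005  0.01 ] | total [0.01 0.05 1.21] [-0.03 -0.01  0.02]
```

>>> send_rows(
  steps=[
    [[0,0.02,0.3],[0,-0.2,0],15],
    [[0,0.02,0.3],[0,-0.2,0],15],
    [[0,0,0.3],[0,0,0],15],
    [[0,0,0.12],[0,0,0],15],
    [[0,0,0],[0,0,0],15],
  ],
)

```text
clock: 26.5
tcp_pos: [0.5376, 0.1801, 0.0826]
tool_rot: [-179.9, -19.9, 11.2]
contact_force: [-0.1, -0.7, -3.2]
opening: 0.0294
grip_force: 30.0
```

```bash
python3 s.py;python3 - <<'E'
from h import *
go(LANE["right"]-.010*NRM,[180,-20,11.1])
E
```

```text
26.65 [0.5375 0.1801 0.0832] [-179.9   -20.     11.22] [-54.9  35.   36.6 124.7 -69.2  15.8 -40. ] F [ 0.15  0.05 -3.48] T [-0.104  0.587  0.01 ] 0.029810633412753248
n 1 shift [0.06  0.022 0.176] turn [-0.029 -0.001  0.023] | total [0.06 0.02 0.18] [-0.03 -0.    0.02]
```

>>> send_rows(
  steps=[
    [[0.03,0.02,0.08],[0,0.2,0],15],
    [[0,0,0.06],[0,0.15,0],15],
    [[0,0,0.03],[0,0,0],15],
    [[0,0,0],[0,0,0],15],
  ],
)

```text
clock: 27.1
tcp_pos: [0.5399, 0.18, 0.0796]
tool_rot: [-179.9, -21.8, 11.2]
contact_force: [0.4, 0.2, -4.3]
opening: 0.03
grip_force: 30.0
```

```bash
python3 s.py;python3 - <<'E'
from h import *
go(LANE["right"]-.010*NRM,[180,-22,11.1])
E
```

```text
27.25 [0.54   0.1801 0.0795] [-179.92  -21.77   11.23] [-50.9  33.9  30.8 125.5 -74.6  11.1 -34.1] F [-0.1  -0.16 -3.6 ] T [-0.11  0.62  0.  ] 0.02991946214577125
n 1 shift [0.02  0.002 0.002] turn [-0.026  0.047  0.025] | total [0.02 0.   0.  ] [-0.03  0.05  0.03]
```

Joints 5 and 6 are at their limits and the case is within about a millimetre of the bed, so I'll release here and back off.

>>> send_rows(
  steps=[
    [[0,0,0],[0,0,0],46],
    [[0,0,0],[0,0,0],46],
    [[0,0,0],[0,0,0],46],
    [[0,0,-0.3],[0,0,0],46],
    [[0,0,-0.8],[0,0,0],46],
    [[0,0,-1],[0,0,0],46],
    [[0,0,-1],[0,0,0],46],
    [[0,0,-1],[0,0,0],46],
  ],
)

```text
clock: 28.1
tcp_pos: [0.5022, 0.1723, 0.1755]
tool_rot: [-179.9, -21.7, 11.2]
contact_force: [0.4, -0.0, 1.1]
opening: 0.0458
grip_force: 0.0
```

>>> send_rows(
  steps=[
    [[0,0,-1],[0,-0.5,0],46],
    [[0,0.5,-0.5],[0,-0.5,0],46],
    [[0,1,0],[0,-0.5,0],46],
    [[0,1,0],[0,-0.5,0],46],
    [[0,1,0],[0,0,0],46],
    [[0,1,0],[0,0,0],46],
    [[0,1,0],[0,0,0],46],
    [[0,1,0],[0,0,0],46],
  ],
)

```text
clock: 28.9
tcp_pos: [0.5214, 0.0095, 0.2095]
tool_rot: [-179.9, -11.8, 11.2]
contact_force: [0.0, -0.5, -0.5]
opening: 0.046
grip_force: 0.0
```

```bash
python3 s.py; python3 - <<'E'
from h import *
a=grab_frame("side")[0][80:280,140:460,::-1];b=grab_frame("top")[0][100:320,130:482,::-1]
cv2.imwrite("pics/p2.png",np.vstack([cv2.resize(a,(480,300)),cv2.resize(b,(480,300))]))
E
```

```text
29.05 [0.5214 0.0089 0.2097] [-179.9   -11.79   11.03] [-55.1  25.7  63.5 120.8 -40.6  42.2 -45.8] F [-0.1  -0.81  0.44] T [-0.079  0.329  0.007] 0.04559159332299461
```

View pics/p2.png

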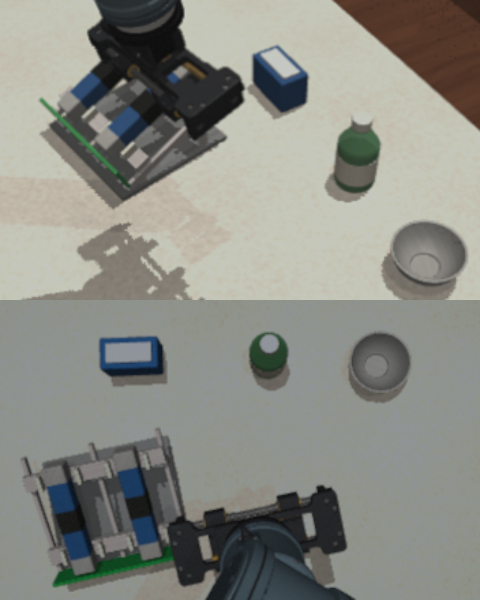

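Both cases lie in their lanes between the ribs against the foot board, the bystanders haven't moved, and the arm is clear.

```bash
python3 -c "
from plant import *
print(job_done())"
```

```text
the job is handed in; nothing more can be done
None
```

Both cases are stored on the rack, one in each lane, with the heavy ends low by the foot board. I handed the job in at about 29 s; `job_done()` returned no verdict.

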